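Index the sample turntable to its third stop and hold it

ROBOT

A 7-joint arm with a two-finger parallel gripper is mounted at the origin on a cart in front of the work surface, level with it; the furniture and walls round the work are solid. World frame = base frame: x ahead of the robot, y to its left, z up, the work surface at z = 0. Lengths are in m, angles in degrees, forces in N, time in s.
With the tool pointing down it reaches from about 0.375 to 0.925 m from the base axis. Payload 3.1 kg.
Tool frame: the origin (TCP) lies at the very end of the fingers, on their centre line; the grasp point (between the pads) lies 19 mm behind it (arm.tcp_to_grasp is the distance from the TCP to the grasp point, in m); z points along the fingers, y is the line along which they close (so a half turn about z gives the same grasp; the last joint's range is limited). The gripper opens to 85 mm and grips with 20 to 120 N. Pads are 22 mm wide; open, the fingers measure 114 mm over their backs; the gripper's body (76 mm by 85 mm) begins 54 mm behind the grasp point. The pads swing forward as they close: fully open they stand 13 mm farther back than shut.
Start: joints at [-5.604, 21.939, 2.515, 91.553, -1.026, 66.532, -2.859], TCP at [0.65, 0, 0.231] pointing down, gripper open.
Joint ranges: [-149.38, 149.38], [-23.57, 123.04], [-84.95, 90], [0, 143.3], [-89.99, 269.99], [3.08, 112.72], [-163.45, 163.45]. Speed limits (degrees/s): [159.86, 159.86, 180, 180, 180, 180, 180].

INTERFACE

Orientations are given as a 3x3 rotation matrix whose columns are the frame's x, y, z axes.
In Python, from bench import arm, grab_frame, camera_model gives the robot as it stands. The module is installed in compiled form; this text tells all that it offers.
- The arm moves only by the tool arm_command, never from a script. Its argument "increments" is text: rows parted by semicolons, each of 5 numbers parted by spaces: the opening, from 0 (shut) to 1 (fully open), then the shift along the world's x, y, z as a fraction of full scale, then the turn about the world's z as a fraction of full scale. A call has 1 to 12 rows; each row shifts and turns the commanded pose from where the row before left it; what a row does not reach is not made up. Full scale, the value 1, is 40 mm for a shift and 0.1 rad for a turn. A row lasts 1/12 s, in which the tool goes at most 41.7 mm and 7.16 degrees, less where a joint would pass 70% of its speed; a pose out of reach is approached as far as the arm can. A call with a number of a shift or a turn outside -1 to 1 is refused whole. A call with a gripper value outside its range is refused whole. The fingers move at their own pace and stop on an object; "squeeze" is the grip in N (left out, the last holds). Time passes only in rows, so rows that do not move let the fingers close. It gives the time, the measured TCP pose, the force, the opening and the grip force at its end, in the units of the state.
- arm.sense(): the state, without advancing time (a new reading comes with each control period).
- grab_frame(name): name is "scene" or "side" or "wrist"; returns (picture, depth): 480x640x3 uint8, blue, green, red; 480x640 float32, m along the optical axis (not along the pixel's ray), 0 where there is no reading.
- camera_model(name): a dict with "fovy" (degrees; the focal length in pixels is half the picture's height over the tangent of half this angle, whatever the lens; pixels are square), "cx", "cy" (the principal point, pixels), "pose" (4x4, takes a point from camera to world coordinates). Camera axes: x right, y up, looking along -z (the intrinsics and any distortion apply to the point x, -y, -z); pixel columns grow to the right and rows downward; lengths in m; the calibration is good to about 2 mm. A picture is of the moment at which its call begins: read the wrist's pose just before it. camera_model takes no time and is no camera call; for the wrist camera it gives the pose at the moment of the call.
- arm.close_job(): hands the job in; it is judged then, once.
The state is a dict: "t": time; "qpos": joint angles; "dq": joint speeds; "joint_torque": joint torques, N m; "position": TCP position; "ee_rot": TCP orientation; "force": force on the tool from outside, world axes, zero at the start; "ft_torque": the same for the moment, N m; "finger_gap": finger opening in m; "gripper_force": force on a finger pad.
Only numpy, scipy, OpenCV 4.12 (cv2) and the standard library are available. Lean on these libraries where they do the work, as an engineer would, in place of code of your own. Each camera call takes 0.05 s, during which the arm holds its last target. There are 200 camera calls.

TASK

Index the small sample turntable by feel: grip its black bar knob, turn it anticlockwise (seen from above) until it comes up solid against the end stop, then clockwise exactly three clicks, so that it sits in the third stop, without running over into the fourth. Finish while still gripping the knob and holding it still in that third stop; do not let go. Leave the glassware round the turntable where it stands.

Things in the scene. Friction and masses are not known exactly. Their poses are not given: they have to be found in the camera images.
- stage_base: Fixed base of the turntable: a dark steel plate 180 x 150 mm, 12 mm thick, screwed down. Origin on the turning axis of the turntable, at table level; z up. The +x side carries a small aluminium block (top 42 mm above the table, 76 to 100 mm from the axis) with the spring plunger whose roller clicks into the scalloped rim.
- index_knob: Turntable with its knob, one piece turning on the vertical axis. Knob: a black bar 46 mm long (x), 16 mm thick (y), 62 to 94 mm above the table, over a 36 mm collar and a 22 mm post. Below: a scalloped aluminium disc 136 mm across, top 30 mm above the table. Origin on the axis, 18 mm above the table; x points along the bar to the end with the small steel nose, z up.
- knob_stops (a point): Point on the axis, under the knob. The knob starts about one, two or three stops clockwise of the anticlockwise end stop. The end stop is solid and itself a seated position (count it as zero); the next seated position clockwise is the first click. Further stops follow the third, which is less than 80 degrees from the end stop.
- detent_roller: Steel roller, 10 mm across, of the spring plunger in the base; it drops between the rim's lobes at each stop. Stops are evenly spaced, 15 to 30 degrees apart. Leaving a stop takes about 0.16 N m either way, nothing half way; then the spring pulls on, more and more, until it seats and the pull vanishes at once. A wrist sensor may show 0.3 to 0.4 N m at clicks, over 0.5 at the end stop.
- knob_grip (a point): The middle of the bar, on the axis, 78 mm above the table: where to grip it, across its 16 mm thickness. Axes as the knob's.
- knob_nose (a point): The tip of the small steel nose at one end of the bar, 30 mm from the axis; shows which way the knob points.
- beaker: Small clear beaker, 53 mm across, 64 mm high, standing loose beyond the turntable. Origin under its centre. A bystander.
- dropper: Small brown dropper bottle, 37 mm across, 102 mm high, standing loose to the right of the turntable. Origin under its centre. A bystander.
- petri: Clear covered petri dish, 91 mm across, 16 mm high, lying loose to the left of the turntable. Origin under its centre. A bystander.

How it is judged:
By the outcome, as a careful person would: the job done as asked, in the order asked, and still so for the second after the job is handed in, while the arm keeps its last pose, push and grip.
It also fails if it takes over 64 s, if anything falls off the work surface, if the arm or the gripper's body presses on something with over 40 N, if the wrist force passes 120 N, or if a joint passes its speed limit or range.

## Working session

There is one attempt and no reset: what is moved stays moved. The work goes in short steps, Python scripts to look and compute and a tool call to move; the robot and the scene stay as the last step left them, time stands still between calls to the robot, and variables do not carry over. Pictures are saved under pics/ and viewed, at most 10 in all, crops included, and the job is handed in when it is done.

Besides the shell and the picture viewer there is one more tool, called after "Emit:" as name(argument=value, ...) on one line, values as JSON. arm_command: Moves the arm, as the interface text tells. Shift numbers are shares of 40 mm and turn numbers shares of 0.1 rad, none past 1 either way. Its arguments: {"type":"object","properties":{"increments":{"type":"string"},"squeeze":{"type":"number"}},"required":["increments"]}

```bash
mkdir -p pics; ls; python3 - <<'E'
from bench import arm, grab_frame, camera_model
import cv2, numpy as np
s=arm.sense(); print({k:np.round(v,3).tolist() for k,v in s.items()})
for n in("scene","wrist"):
    m=camera_model(n); print(n,m)
    im,d=grab_frame(n); cv2.imwrite(f"pics/{n}0.png",im); np.save(f"pics/{n}0.npy",d)
E
```

```text
pics
{'t': 0.0, 'qpos': [-5.603, 21.994, 2.512, 91.648, -1.024, 66.532, -2.859], 'dq': [-0.087, -0.013, -0.065, -0.07, -0.018, -0.087, -0.067], 'joint_torque': [-0.001, -43.347, 1.024, -24.951, 0.011, 0.011, -0.0], 'position': [0.649, -0.0, 0.23], 'ee_rot': [[-0.0, 1.0, -0.003], [1.0, 0.0, -0.0], [-0.0, -0.003, -1.0]], 'force': [-0.403, -0.405, 0.221], 'ft_torque': [-0.038, -0.027, -0.003], 'gripper_force': 0.0, 'finger_gap': 0.086}
scene {'fovy': 51.26563953925313, 'cx': 319.63163683371755, 'cy': 246.3728795599293, 'pose': array([[ 0.81522985,  0.25808535, -0.51845177,  0.12181498],
       [-0.57875635,  0.33058293, -0.74549045, -0.43920484],
       [-0.02100886,  0.90780333,  0.41886961,  0.43200148],
       [ 0.        ,  0.        ,  0.        ,  1.        ]])}
wrist {'fovy': 62.042132664525354, 'cx': 316.4491721588857, 'cy': 240.90497477942935, 'pose': array([[ 0.99999438, -0.00224078,  0.00249558,  0.6497619 ],
       [ 0.00151927,  0.96598886,  0.25857923,  0.0659234 ],
       [-0.00299012, -0.25857399,  0.96598683,  0.37236031],
       [ 0.        ,  0.        ,  0.        ,  1.        ]])}
```

View pics/scene0.png

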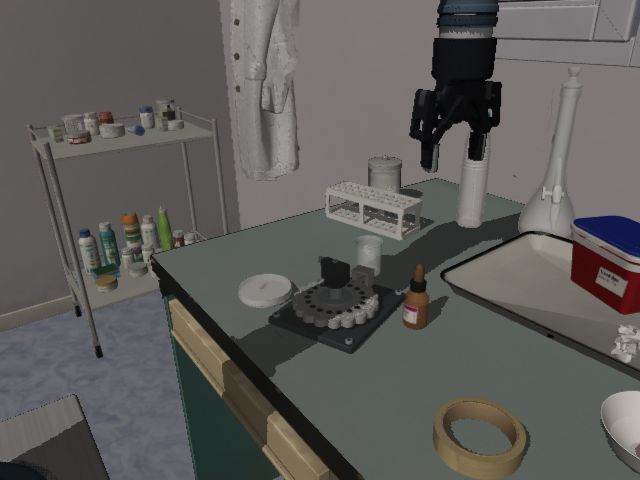

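View pics/wrist0.png

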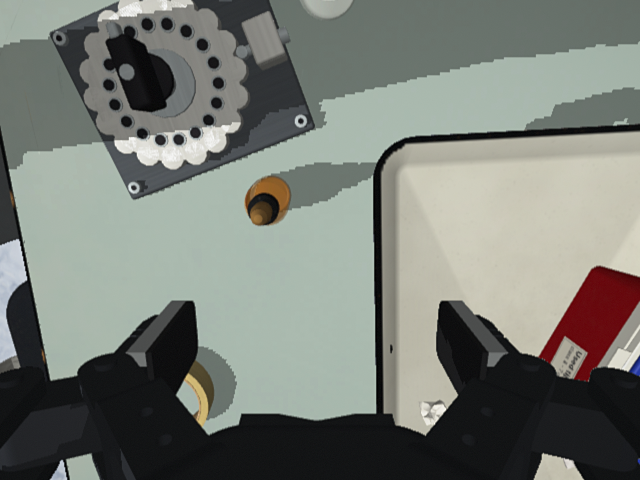

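The scene view shows the turntable at about (335,300), the dropper at (415,305), the beaker at (369,255) and the petri dish at (265,290). In the wrist view the black bar runs from about (115,30), the nose end, to (160,110), and the disc centre is near (165,82).

```bash
cat > h.py <<'E'
import numpy as np, cv2
from bench import arm, grab_frame, camera_model
def cloud(d,m):
    f=240/np.tan(np.radians(m["fovy"]/2)); v,u=np.mgrid[:480,:640]
    P=np.stack([(u-m["cx"])/f*d,-(v-m["cy"])/f*d,-d],-1)
    return P@m["pose"][:3,:3].T+m["pose"][:3,3]
def look(n,tag=None):
    m=camera_model(n); im,d=grab_frame(n)
    if tag: cv2.imwrite(f"pics/{tag}.png",im)
    return im,d,cloud(d,m),m
def rect(P):
    (c,s,a)=cv2.minAreaRect((P[:,:2]*1000).astype(np.float32)); return np.round(c,1),np.round(s,1),round(a,1)
def near(P,ok,c,r): return ok&(np.hypot(P[...,0]-c[0],P[...,1]-c[1])<r)
E
python3 - <<'E'
from h import *
m=camera_model("wrist"); d=np.load("pics/wrist0.npy"); P=cloud(d,m); im=cv2.imread("pics/wrist0.png")
print(np.round(P[[72,82,30,110],[127,165,113,155]],3))
ok=(d>0); roi=np.zeros_like(ok); roi[:220,40:330]=1
bar=ok&roi&(P[...,2]>.085)&(P[...,2]<.105)&(np.arange(640)[None]<220)
print(bar.sum(),rect(P[bar]),np.median(P[bar][:,2]))
n,l,st,c=cv2.connectedComponentsWithStats(bar.astype(np.uint8)); print(st,c)
disc=ok&roi&(abs(P[...,2]-.03)<.004); 
cn=max(cv2.findContours(disc.astype(np.uint8),0,1)[0],key=cv2.contourArea)[:,0]
Q=P[cn[:,1],cn[:,0]]; print("disc",np.array(cv2.minEnclosingCircle((Q[:,:2]*1000).astype(np.float32))[0]),cv2.minEnclosingCircle((Q[:,:2]*1000).astype(np.float32))[1])
plate=ok&roi&(abs(P[...,2]-.012)<.004);print("plate",rect(P[plate]))
for n in("side",):
    look(n,"side0")
E
```

```text
[[0.526 0.105 0.095]
 [0.538 0.102 0.062]
 [0.52  0.13  0.093]
 [0.531 0.083 0.066]]
2252 (array([525.4, 109. ]), array([16.4, 54.2]), 16.7) 0.09354494348733233
[[     0      0    640    480 304948]
 [   106     21     50     90   2252]] [[320.90545601 240.76777352]
 [129.18428064  67.82815275]]
disc [529.27227783 106.76244354] 71.37088775634766
plate (array([543.4,  89.5]), array([231.4, 162.6]), 0.2)
```

Emit:
arm_command(increments="1 -0.62 0.53 0 0;1 -0.62 0.53 0 0;1 -0.62 0.53 0 0;1 -0.62 0.53 0 0;1 -0.62 0.53 0 0;1 0 0 0 0;1 0 0 0 0;1 0 0 0 0")

```text
t: 0.82
position: [0.5262, 0.1056, 0.2313]
ee_rot: [[-0.0, 1.0, 0.0], [1.0, 0.0, -0.001], [-0.001, 0.0, -1.0]]
force: [0.4, 0.6, -0.4]
finger_gap: 0.0853
gripper_force: 0.0
```

```bash
python3 - <<'E'
from h import *
s=arm.sense(); print(s["t"],np.round(s["position"],4),np.round(s["ft_torque"],3),s["qpos"][6])
im,d,P,m=look("wrist","w1"); np.save("pics/w1.npy",d)
ok=(d>0); c0=(.5265,.106)
bar=near(P,ok,c0,.04)&(P[...,2]>.085)&(P[...,2]<.105); print(bar.sum(),rect(P[bar]),np.median(P[bar][:,2]))
# disc outline
disc=near(P,ok,c0,.08)&(P[...,2]>.023)&(P[...,2]<.11)
cn=max(cv2.findContours(disc.astype(np.uint8),0,1)[0],key=cv2.contourArea)[:,0]
Q=P[cn[:,1],cn[:,0]];Q=Q[abs(Q[:,2]-.03)<.006]; A=np.c_[2*Q[:,:2],np.ones(len(Q))]; x=np.linalg.lstsq(A,(Q[:,:2]**2).sum(1),rcond=None)[0]; print("disc",x[:2],np.sqrt(x[2]+x[0]**2+x[1]**2))
bl=near(P,ok,c0,.11)&~near(P,ok,c0,.07)&(abs(P[...,2]-.042)<.004); print("block",rect(P[bl]))
# unrolled rim: rays onto z=.03 plane, polar sampling
f=240/np.tan(np.radians(m["fovy"]/2)); T=np.linalg.inv(m["pose"])
ang=np.radians(np.arange(0,360,.5)); r=np.linspace(.04,.078,150)
X=np.stack([x[0]+r[:,None]*np.cos(ang),x[1]+r[:,None]*np.sin(ang),np.full((150,720),.03)],-1)@T[:3,:3].T+T[:3,3]
u=(f*X[...,0]/-X[...,2]+m["cx"]).astype(np.float32); v=(-f*X[...,1]/-X[...,2]+m["cy"]).astype(np.float32)
cv2.imwrite("pics/unroll.png",cv2.remap(im,u,v,1))
crop=cv2.resize(im[110:330,200:440],None,fx=2.7,fy=2.7); cv2.imwrite("pics/w1c.png",crop)
E
```

```text
0.8167 [0.5262 0.1056 0.2313] [-0.07  -0.005  0.026] -16.082880889657083
1479 (array([524.9, 109.2]), array([16.1, 53.9]), 15.9) 0.09354773153637969
disc [0.5276846  0.10621867] 0.06543488077957423
block (array([606.8,  85.5]), array([139.6,  32.3]), 88.7)
```

View pics/w1c.png

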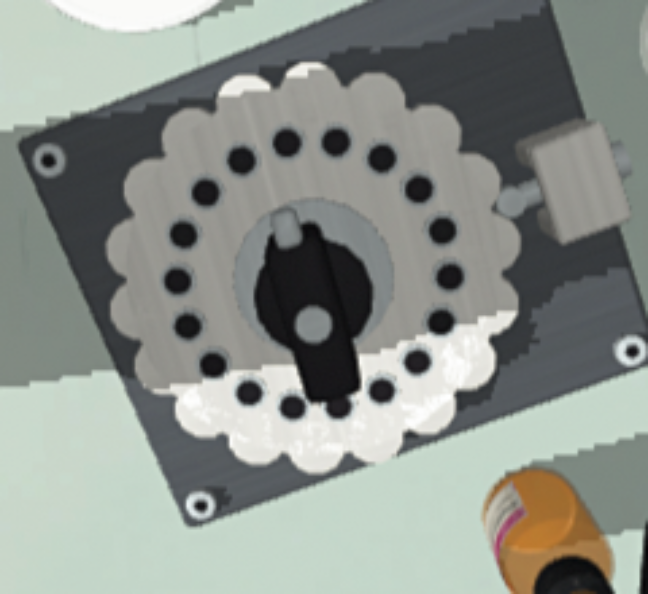

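View pics/unroll.png

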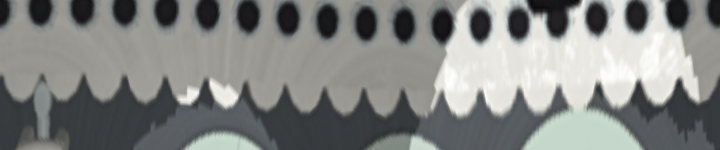

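Crop: the nose is at (287,225), the bar's far end at (345,390), and the roller at (513,200) sits in a notch. The unrolled rim shows 18 lobes and 18 holes, so the stops are 20° apart. The axis is at about (0.526, 0.106) and the bar points at about 106°.

Emit:
arm_command(increments="0.5 0 0 0 0.7;0.5 0 0 0 0.7;0.5 0 0 0 0.7;0.5 0 0 -0.3 0.7;0.5 0 0 -0.5 0;0.5 0 0 -0.5 0;0.5 0 0 -0.5 0;0.5 0 0 -0.5 0;0.5 0 0 -0.4 0;0.5 0 0 -0.25 0;0.5 0 0 0 0;0.5 0 0 0 0", squeeze=50)

```text
t: 1.87
position: [0.5264, 0.1051, 0.113]
ee_rot: [[-0.275, 0.961, -0.001], [0.961, 0.275, -0.001], [-0.0, -0.001, -1.0]]
force: [1.0, -0.2, 0.3]
finger_gap: 0.0426
gripper_force: 0.0
```

```bash
python3 - <<'E'
from h import *
s=arm.sense(); print({k:np.round(v,3).tolist() for k,v in s.items() if k!="dq"})
im,d,P,m=look("wrist","w2")
E
```

```text
{'t': 1.867, 'qpos': [-12.96, 18.124, -3.147, 112.648, 1.312, 49.31, -0.854], 'joint_torque': [0.041, -35.124, 0.085, -20.018, 0.012, 0.033, -0.0], 'position': [0.526, 0.105, 0.113], 'ee_rot': [[-0.275, 0.961, -0.001], [0.961, 0.275, -0.001], [-0.0, -0.001, -1.0]], 'force': [0.988, -0.206, 0.254], 'ft_torque': [-0.042, -0.035, 0.013], 'gripper_force': 0.0, 'finger_gap': 0.043}
```

View pics/w2.png

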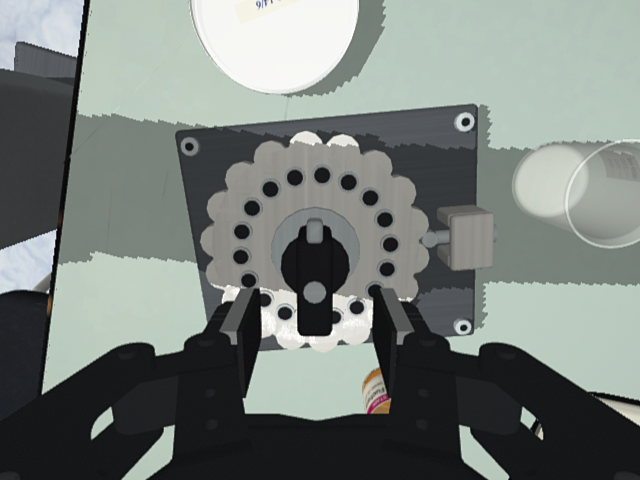

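The bar is vertical at column 315, centred between the pads (245 and 388). The beaker and petri dish are clear. Next: descend and grip.

Emit:
arm_command(increments="0.5 0 0.015 -0.3 0;0.5 0 0 -0.4 0;0.5 0 0 -0.3 0;0.5 0 0 -0.2 0;0.5 0 0 0 0;0 0 0 0 0;0 0 0 0 0;0 0 0 0 0;0 0 0 0 0;0 0 0 0 0;0 0 0 0 0;0 0 0 0 0", squeeze=60)

```text
t: 2.92
position: [0.5252, 0.1064, 0.0659]
ee_rot: [[-0.276, 0.961, -0.002], [0.961, 0.276, -0.0], [0.0, -0.002, -1.0]]
force: [-5.5, -0.8, 5.9]
finger_gap: 0.015
gripper_force: 60.9
```

```bash
python3 - <<'E'
from h import *
s=arm.sense(); print({k:np.round(v,3).tolist() for k,v in s.items() if k!="dq"})
E
```

```text
{'t': 2.917, 'qpos': [-13.168, 22.173, -3.12, 114.069, 1.695, 43.899, -1.253], 'joint_torque': [-0.119, -35.384, 0.069, -20.028, 0.124, -1.46, 0.054], 'position': [0.525, 0.106, 0.066], 'ee_rot': [[-0.276, 0.961, -0.002], [0.961, 0.276, -0.0], [0.0, -0.002, -1.0]], 'force': [-5.474, -0.777, 5.862], 'ft_torque': [-0.242, 0.969, -0.07], 'gripper_force': 60.904, 'finger_gap': 0.015}
```

Emit:
arm_command(increments="0 -0.025 0 0.02 0;0 0 0 0 0;0 0 0 0 0.2;0 0 0 0 0.2;0 0 0 0 0;0 0 0 0 0")

```text
t: 3.42
position: [0.5251, 0.1063, 0.0659]
ee_rot: [[-0.316, 0.949, 0.0], [0.949, 0.316, -0.0], [-0.0, -0.0, -1.0]]
force: [-1.2, -0.4, -2.2]
finger_gap: 0.0148
gripper_force: 59.9
```

```bash
cat > st.py <<'E'
from h import *
s=arm.sense(); R=np.array(s["ee_rot"]); print("t",round(s["t"],2),"yaw",round(float(np.degrees(np.arctan2(R[1,1],R[0,1]))),2),"F",np.round(s["force"],1),"M",np.round(s["ft_torque"],3),"g",s["gripper_force"],"p",np.round(s["position"],4),"dq7",np.round(s["dq"][6],2))
E
python3 st.py
```

```text
t 3.42 yaw 18.4 F [-1.2 -0.4 -2.2] M [-0.256  0.199 -0.001] g 59.92076933383942 p [0.5251 0.1063 0.0659] dq7 -0.21
```

Emit:
arm_command(increments="0 0 0 0 0.2;0 0 0 0 0.2;0 0 0 0 0;0 0 0 0 0")

```text
t: 3.75
position: [0.525, 0.1064, 0.066]
ee_rot: [[-0.353, 0.935, -0.0], [0.935, 0.353, -0.001], [-0.0, -0.0, -1.0]]
force: [0.1, -1.4, -1.9]
finger_gap: 0.0148
gripper_force: 59.9
```

```bash
python3 st.py
```

```text
t 3.75 yaw 20.7 F [ 0.1 -1.4 -1.9] M [-0.375  0.134  0.041] g 59.851988554000854 p [0.525  0.1064 0.066 ] dq7 -0.27
```

Emit:
arm_command(increments="0 0 0 0 0.2;0 0 0 0 0.2;0 0 0 0 0")

```text
t: 4.0
position: [0.5249, 0.1063, 0.066]
ee_rot: [[-0.391, 0.92, -0.0], [0.92, 0.391, -0.0], [-0.0, -0.0, -1.0]]
force: [-0.5, -2.4, -2.0]
finger_gap: 0.0149
gripper_force: 59.8
```

```bash
python3 st.py
```

```text
t 4.0 yaw 23.02 F [-0.5 -2.4 -2. ] M [-0.409  0.118  0.08 ] g 59.797852635383606 p [0.5249 0.1063 0.066 ] dq7 -1.16
```

Emit:
arm_command(increments="0 0 0 0 0.2;0 0 0 0 0.2;0 0 0 0 0")

```text
t: 4.25
position: [0.5249, 0.1063, 0.066]
ee_rot: [[-0.428, 0.904, -0.0], [0.904, 0.428, -0.001], [-0.0, -0.001, -1.0]]
force: [-1.3, -1.4, -2.2]
finger_gap: 0.0151
gripper_force: 59.8
```

```bash
python3 st.py
```

```text
t 4.25 yaw 25.32 F [-1.3 -1.4 -2.2] M [-0.523  0.136  0.132] g 59.80008780956268 p [0.5249 0.1063 0.066 ] dq7 -1.29
```

Emit:
arm_command(increments="0 0 0 0 0.2;0 0 0 0 0.2;0 0 0 0 0")

```text
t: 4.5
position: [0.5248, 0.1063, 0.066]
ee_rot: [[-0.464, 0.886, -0.001], [0.886, 0.464, -0.001], [-0.0, -0.001, -1.0]]
force: [-1.0, -2.9, -2.6]
finger_gap: 0.0151
gripper_force: 59.8
```

```bash
python3 st.py
```

```text
t 4.5 yaw 27.62 F [-1.  -2.9 -2.6] M [-0.601  0.216  0.089] g 59.82726573944092 p [0.5248 0.1063 0.066 ] dq7 -1.36
```

```bash
python3 - <<'E'
from h import *
im,d,P,m=look("wrist","w3"); cv2.imwrite("pics/w3c.png",cv2.resize(im[100:420,160:520],None,fx=1.8,fy=1.8))
E
```

```text
(no output)
```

View pics/w3c.png

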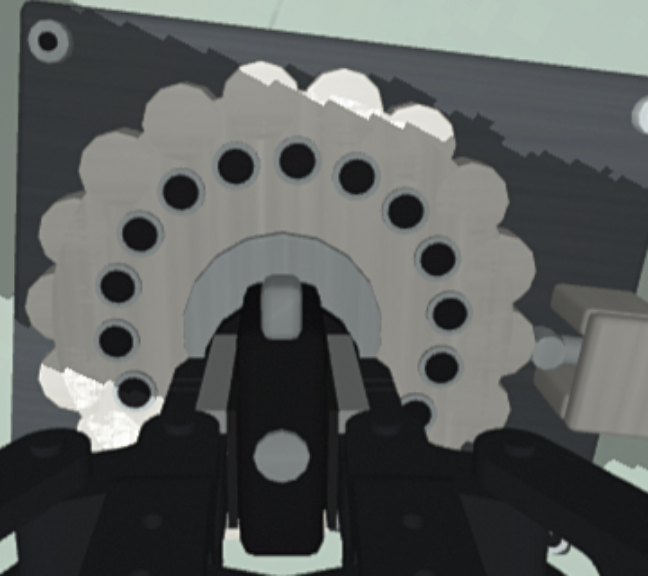

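The bar still lies straight between the pads, and the roller at (548,352) is near a lobe top, so the knob has gone about half a stop with the gripper. Continuing anticlockwise.

Emit:
arm_command(increments="0 0 0 0 0.2;0 0 0 0 0.2;0 0 0 0 0")

```text
t: 4.8
position: [0.5247, 0.1063, 0.066]
ee_rot: [[-0.498, 0.867, -0.001], [0.867, 0.498, -0.001], [-0.0, -0.001, -1.0]]
force: [-1.1, -4.1, -3.0]
finger_gap: 0.0145
gripper_force: 59.9
```

```bash
python3 st.py
```

```text
t 4.8 yaw 29.89 F [-1.1 -4.1 -3. ] M [-0.751  0.28   0.224] g 59.89252209663391 p [0.5247 0.1063 0.066 ] dq7 -1.08
```

Emit:
arm_command(increments="0 0 0 0 0.2;0 0 0 0 0.2;0 0 0 0 0")

```text
t: 5.05
position: [0.5246, 0.1062, 0.0659]
ee_rot: [[-0.533, 0.846, -0.001], [0.846, 0.533, -0.001], [-0.0, -0.001, -1.0]]
force: [-2.9, -3.8, -1.4]
finger_gap: 0.0151
gripper_force: 60.0
```

```bash
python3 st.py
```

```text
t 5.05 yaw 32.2 F [-2.9 -3.8 -1.4] M [-0.818  0.395  0.216] g 59.972203373909 p [0.5246 0.1062 0.0659] dq7 -1.14
```

Emit:
arm_command(increments="0 0 0 0 0.2;0 0 0 0 0.2;0 0 0 0 0")

```text
t: 5.3
position: [0.5246, 0.1062, 0.0659]
ee_rot: [[-0.566, 0.824, -0.001], [0.824, 0.566, -0.001], [-0.0, -0.001, -1.0]]
force: [-3.3, -3.9, -0.9]
finger_gap: 0.0146
gripper_force: 60.0
```

```bash
python3 st.py
```

```text
t 5.3 yaw 34.49 F [-3.3 -3.9 -0.9] M [-0.975  0.552  0.315] g 60.03778696060181 p [0.5246 0.1062 0.0659] dq7 -0.75
```

Emit:
arm_command(increments="0 0 0 0 0.2;0 0 0 0 0.2;0 0 0 0 0")

```text
t: 5.55
position: [0.5245, 0.1061, 0.0659]
ee_rot: [[-0.596, 0.803, -0.001], [0.803, 0.596, -0.0], [0.001, -0.001, -1.0]]
force: [-2.8, -3.2, -0.7]
finger_gap: 0.015
gripper_force: 60.1
```

```bash
python3 st.py
```

```text
t 5.55 yaw 36.6 F [-2.8 -3.2 -0.7] M [-0.903  0.528 -0.39 ] g 60.05276620388031 p [0.5245 0.1061 0.0659] dq7 -0.88
```

Torque flipped from +0.32 to −0.39 at a yaw of about 36°. That is a seat, and it may be the end stop. I'll probe a little further.

Emit:
arm_command(increments="0 0 0 0 0;0 0 0 0 0.1;0 0 0 0 0")

```text
t: 5.8
position: [0.5245, 0.1061, 0.0659]
ee_rot: [[-0.604, 0.797, -0.001], [0.797, 0.604, -0.0], [0.001, -0.001, -1.0]]
force: [-2.8, -3.9, -1.5]
finger_gap: 0.0148
gripper_force: 60.0
```

```bash
python3 st.py
```

```text
t 5.8 yaw 37.15 F [-2.8 -3.9 -1.5] M [-0.94   0.542 -0.276] g 60.04199266433716 p [0.5245 0.1061 0.0659] dq7 -0.13
```

Emit:
arm_command(increments="0 0 0 0 0.1;0 0 0 0 0")

```text
t: 5.97
position: [0.5245, 0.1061, 0.066]
ee_rot: [[-0.612, 0.791, -0.001], [0.791, 0.612, -0.0], [0.001, -0.001, -1.0]]
force: [-2.4, -4.1, -0.3]
finger_gap: 0.0147
gripper_force: 60.0
```

```bash
python3 st.py
```

```text
t 5.97 yaw 37.74 F [-2.4 -4.1 -0.3] M [-0.937  0.555 -0.249] g 60.03916025161743 p [0.5245 0.1061 0.066 ] dq7 -0.08
```

A click, not the stop: the torque falls as I turn on. Next seat expected near 56°.

Emit:
arm_command(increments="0 -0.01 -0.02 0 0.3;0 0 0 0 0.3;0 0 0 0 0.3;0 0 0 0 0.3;0 0 0 0 0.3;0 0 0 0 0")

```text
t: 6.47
position: [0.5242, 0.1059, 0.0659]
ee_rot: [[-0.725, 0.688, -0.001], [0.688, 0.725, -0.0], [0.001, -0.001, -1.0]]
force: [-2.9, -3.6, -1.9]
finger_gap: 0.0152
gripper_force: 59.9
```

```bash
python3 st.py
```

```text
t 6.47 yaw 46.5 F [-2.9 -3.6 -1.9] M [-0.845  0.539  0.158] g 59.9359792470932 p [0.5242 0.1059 0.0659] dq7 -1.9
```

Emit:
arm_command(increments="0 0 0 0 0.3;0 0 0 0 0.3;0 0 0 0 0.3;0 0 0 0 0")

```text
t: 6.8
position: [0.5241, 0.1058, 0.066]
ee_rot: [[-0.784, 0.621, -0.001], [0.621, 0.784, -0.0], [0.001, -0.001, -1.0]]
force: [-3.0, -4.1, -1.3]
finger_gap: 0.0152
gripper_force: 60.0
```

```bash
python3 st.py
```

```text
t 6.8 yaw 51.64 F [-3.  -4.1 -1.3] M [-0.829  0.645  0.296] g 60.037254095077515 p [0.5241 0.1058 0.066 ] dq7 -1.54
```

Emit:
arm_command(increments="0 0 0 0 0.2;0 0 0 0 0.2;0 0 0 0 0")

```text
t: 7.05
position: [0.524, 0.1057, 0.0659]
ee_rot: [[-0.808, 0.589, -0.001], [0.589, 0.808, -0.0], [0.001, -0.001, -1.0]]
force: [-2.4, -4.5, 0.0]
finger_gap: 0.015
gripper_force: 60.1
```

```bash
python3 st.py
```

```text
t 7.05 yaw 53.89 F [-2.4 -4.5  0. ] M [-0.883  0.646  0.161] g 60.056496262550354 p [0.524  0.1057 0.0659] dq7 -0.74
```

Emit:
arm_command(increments="0 0 0 0 0.2;0 0 0 0 0;0 0 0 0 0")

```text
t: 7.3
position: [0.5241, 0.1057, 0.066]
ee_rot: [[-0.82, 0.573, -0.001], [0.573, 0.82, -0.001], [0.0, -0.001, -1.0]]
force: [-3.8, -4.1, -0.9]
finger_gap: 0.0149
gripper_force: 60.1
```

```bash
python3 st.py
```

```text
t 7.3 yaw 55.04 F [-3.8 -4.1 -0.9] M [-0.888  0.614  0.27 ] g 60.0640207529068 p [0.5241 0.1057 0.066 ] dq7 -0.02
```

Emit:
arm_command(increments="0 0 0 0 0.2;0 0 0 0 0;0 0 0 0 0")

```text
t: 7.55
position: [0.524, 0.1056, 0.0659]
ee_rot: [[-0.83, 0.558, -0.001], [0.558, 0.83, -0.0], [0.001, -0.001, -1.0]]
force: [-2.9, -4.2, -0.6]
finger_gap: 0.0152
gripper_force: 60.0
```

```bash
python3 st.py
```

```text
t 7.55 yaw 56.07 F [-2.9 -4.2 -0.6] M [-0.813  0.625 -0.057] g 60.02471208572388 p [0.524  0.1056 0.0659] dq7 -0.11
```

Emit:
arm_command(increments="0 0 0 0 0.15;0 0 0 0 0;0 0 0 0 0")

```text
t: 7.8
position: [0.524, 0.1056, 0.0659]
ee_rot: [[-0.837, 0.547, -0.001], [0.547, 0.837, -0.0], [0.001, -0.001, -1.0]]
force: [-4.8, -2.8, -0.8]
finger_gap: 0.0152
gripper_force: 60.1
```

```bash
python3 st.py
```

```text
t 7.8 yaw 56.87 F [-4.8 -2.8 -0.8] M [-0.903  0.625 -0.207] g 60.071682929992676 p [0.524  0.1056 0.0659] dq7 -0.04
```

Emit:
arm_command(increments="0 0 0 0 0.15;0 0 0 0 0;0 0 0 0 0")

```text
t: 8.05
position: [0.524, 0.1055, 0.0659]
ee_rot: [[-0.846, 0.534, -0.001], [0.534, 0.846, -0.0], [0.001, -0.001, -1.0]]
force: [-4.5, -4.3, -0.6]
finger_gap: 0.0152
gripper_force: 60.1
```

```bash
python3 st.py
```

```text
t 8.05 yaw 57.75 F [-4.5 -4.3 -0.6] M [-0.87   0.634 -0.167] g 60.0746887922287 p [0.524  0.1055 0.0659] dq7 0.02
```

Emit:
arm_command(increments="0 0 0 0 0.15;0 0 0 0 0;0 0 0 0 0")

```text
t: 8.3
position: [0.524, 0.1055, 0.0659]
ee_rot: [[-0.854, 0.52, -0.001], [0.52, 0.854, -0.0], [0.001, -0.001, -1.0]]
force: [-2.9, -4.4, -0.4]
finger_gap: 0.0155
gripper_force: 60.1
```

```bash
python3 st.py
```

```text
t 8.3 yaw 58.64 F [-2.9 -4.4 -0.4] M [-0.941  0.698 -0.039] g 60.06822109222412 p [0.524  0.1055 0.0659] dq7 -0.06
```

Emit:
arm_command(increments="0 -0.02 -0.02 0 0.3;0 0 0 0 0.3;0 0 0 0 0.3;0 0 0 0 0.3;0 0 0 0 0;0 0 0 0 0")

```text
t: 8.8
position: [0.5238, 0.1053, 0.066]
ee_rot: [[-0.911, 0.413, 0.0], [0.413, 0.911, 0.0], [-0.0, 0.0, -1.0]]
force: [-1.5, -2.9, -2.7]
finger_gap: 0.0152
gripper_force: 59.7
```

```bash
python3 st.py; python3 - <<'E'
from h import *
im,d,P,m=look("wrist","w4"); cv2.imwrite("pics/w4c.png",cv2.resize(im[100:420,160:520],None,fx=1.8,fy=1.8))
E
```

```text
t 8.8 yaw 65.58 F [-1.5 -2.9 -2.7] M [-0.699  0.352  0.121] g 59.723825454711914 p [0.5238 0.1053 0.066 ] dq7 0.04
```

View pics/w4c.png

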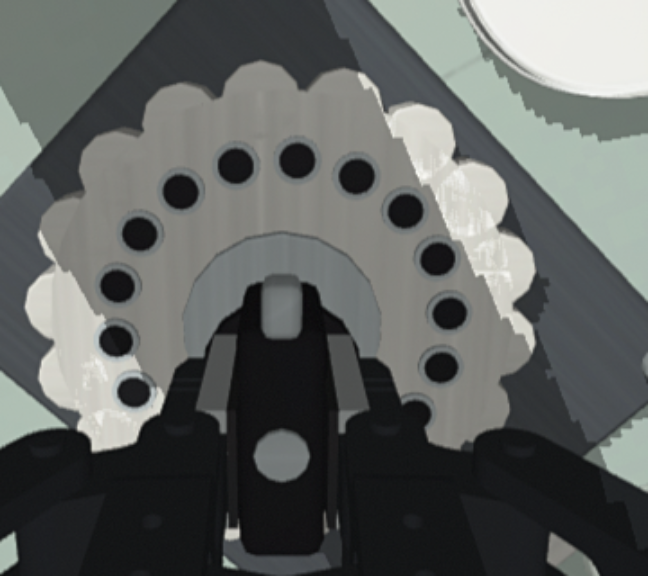

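The disc and nose (281,305) look the same relative to the gripper as before, so there has been no slip. Continuing to the next seat near 76°.

Emit:
arm_command(increments="0 0 0 0 0.3;0 0 0 0 0.3;0 0 0 0 0.3;0 0 0 0 0.3;0 0 0 0 0.2;0 0 0 0 0;0 0 0 0 0")

```text
t: 9.43
position: [0.5237, 0.105, 0.066]
ee_rot: [[-0.96, 0.282, -0.0], [0.282, 0.96, -0.0], [-0.0, -0.0, -1.0]]
force: [-1.6, -3.6, -3.2]
finger_gap: 0.0148
gripper_force: 59.7
```

```bash
python3 st.py
```

```text
t 9.43 yaw 73.64 F [-1.6 -3.6 -3.2] M [-0.767  0.308  0.193] g 59.697720408439636 p [0.5237 0.105  0.066 ] dq7 -0.08
```

Emit:
arm_command(increments="0 0 0 0 0.2;0 0 0 0 0;0 0 0 0 0")

```text
t: 9.68
position: [0.5237, 0.105, 0.066]
ee_rot: [[-0.965, 0.262, -0.0], [0.262, 0.965, -0.0], [0.0, -0.0, -1.0]]
force: [-1.4, -2.1, -3.5]
finger_gap: 0.0149
gripper_force: 59.7
```

```bash
python3 st.py
```

```text
t 9.68 yaw 74.81 F [-1.4 -2.1 -3.5] M [-0.794  0.305  0.231] g 59.668434262275696 p [0.5237 0.105  0.066 ] dq7 -0.09
```

Emit:
arm_command(increments="0 0 0 0 0.2;0 0 0 0 0;0 0 0 0 0")

```text
t: 9.93
position: [0.5237, 0.1049, 0.066]
ee_rot: [[-0.97, 0.244, -0.0], [0.244, 0.97, 0.0], [0.0, -0.0, -1.0]]
force: [-2.0, -3.6, -4.4]
finger_gap: 0.0153
gripper_force: 59.6
```

```bash
python3 st.py
```

```text
t 9.93 yaw 75.9 F [-2.  -3.6 -4.4] M [-0.805  0.355  0.055] g 59.5732855796814 p [0.5237 0.1049 0.066 ] dq7 -0.05
```

Emit:
arm_command(increments="0 0 0 0 0.15;0 0 0 0 0;0 0 0 0 0")

```text
t: 10.18
position: [0.5237, 0.1049, 0.066]
ee_rot: [[-0.973, 0.232, -0.001], [0.232, 0.973, 0.001], [0.001, 0.001, -1.0]]
force: [-1.4, -3.9, -4.2]
finger_gap: 0.0151
gripper_force: 60.1
```

```bash
python3 st.py
```

```text
t 10.18 yaw 76.61 F [-1.4 -3.9 -4.2] M [-0.724  0.362 -0.718] g 60.063289403915405 p [0.5237 0.1049 0.066 ] dq7 0.21
```

Torque is −0.72: solid. One small confirming push.

Emit:
arm_command(increments="0 0 0 0 0.08;0 0 0 0 0;0 0 0 0 0")

```text
t: 10.43
position: [0.5237, 0.1049, 0.066]
ee_rot: [[-0.975, 0.223, -0.0], [0.223, 0.975, 0.001], [0.0, 0.0, -1.0]]
force: [-1.5, -3.2, -4.4]
finger_gap: 0.015
gripper_force: 61.7
```

```bash
python3 st.py
```

```text
t 10.43 yaw 77.1 F [-1.5 -3.2 -4.4] M [-0.703  0.419 -1.148] g 61.74096465110779 p [0.5237 0.1049 0.066 ] dq7 0.22
```

Emit:
arm_command(increments="0 0 0 0 -0.2;0 0 0 0 0;0 0 0 0 0")

```text
t: 10.68
position: [0.5237, 0.1049, 0.066]
ee_rot: [[-0.971, 0.238, 0.0], [0.238, 0.971, -0.001], [-0.0, -0.001, -1.0]]
force: [-2.4, -3.2, -5.8]
finger_gap: 0.0147
gripper_force: 59.5
```

```bash
python3 st.py
```

```text
t 10.68 yaw 76.21 F [-2.4 -3.2 -5.8] M [-0.809  0.373 -0.29 ] g 59.545074105262756 p [0.5237 0.1049 0.066 ] dq7 -0.0
```

Emit:
arm_command(increments="0 0 0 0 -0.1;0 0 0 0 0;0 0 0 0 0")

```text
t: 10.93
position: [0.5237, 0.1049, 0.066]
ee_rot: [[-0.969, 0.248, -0.0], [0.248, 0.969, -0.001], [-0.0, -0.001, -1.0]]
force: [-2.5, -4.8, -4.8]
finger_gap: 0.015
gripper_force: 59.4
```

```bash
python3 st.py
```

```text
t 10.93 yaw 75.65 F [-2.5 -4.8 -4.8] M [-0.867  0.308  0.171] g 59.418429136276245 p [0.5237 0.1049 0.066 ] dq7 -0.18
```

End stop confirmed: −1.15 N m, seat zero at a yaw of about 76°. Seats so far are at 76, 56 and 36, so the third is at about 16. Turning clockwise and checking each click.

Emit:
arm_command(increments="0 0 0 0 -0.3;0 0 0 0 -0.3;0 0 0 0 -0.3;0 0 0 0 -0.3;0 0 0 0 -0.3;0 0 0 0 -0.3;0 0 0 0 -0.3;0 0 0 0 -0.3;0 0 0 0 -0.3;0 0 0 0 -0.3;0 0 0 0 0;0 0 0 0 0")

```text
t: 11.93
position: [0.524, 0.1055, 0.066]
ee_rot: [[-0.851, 0.525, 0.0], [0.525, 0.851, 0.001], [0.0, 0.001, -1.0]]
force: [-0.6, -2.3, -6.5]
finger_gap: 0.0149
gripper_force: 59.3
```

```bash
python3 st.py
```

```text
t 11.93 yaw 58.33 F [-0.6 -2.3 -6.5] M [-0.619  0.156 -0.347] g 59.287312030792236 p [0.524  0.1055 0.066 ] dq7 0.29
```

Emit:
arm_command(increments="0 0 0 0 -0.2;0 0 0 0 -0.2;0 0 0 0 0;0 0 0 0 0")

```text
t: 12.27
position: [0.524, 0.1055, 0.066]
ee_rot: [[-0.83, 0.558, 0.0], [0.558, 0.83, 0.001], [-0.0, 0.001, -1.0]]
force: [0.6, -1.4, -8.4]
finger_gap: 0.0151
gripper_force: 59.0
```

```bash
python3 st.py
```

```text
t 12.27 yaw 56.06 F [ 0.6 -1.4 -8.4] M [-0.402 -0.029 -0.108] g 59.034998416900635 p [0.524  0.1055 0.066 ] dq7 0.14
```

Emit:
arm_command(increments="0 0 0 0 -0.2;0 0 0 0 0;0 0 0 0 0")

```text
t: 12.52
position: [0.524, 0.1056, 0.066]
ee_rot: [[-0.818, 0.575, 0.001], [0.575, 0.818, 0.001], [-0.0, 0.001, -1.0]]
force: [0.4, -0.7, -8.5]
finger_gap: 0.0149
gripper_force: 58.8
```

```bash
python3 st.py
```

```text
t 12.52 yaw 54.92 F [ 0.4 -0.7 -8.5] M [-0.24  -0.201  0.073] g 58.80207002162933 p [0.524  0.1056 0.066 ] dq7 0.06
```

Emit:
arm_command(increments="0 0 0 -0.02 -0.3;0 0 0 0 -0.3;0 0 0 0 -0.3;0 0 0 0 -0.3;0 0 0 0 -0.3;0 0 0 0 -0.3;0 0 0 0 -0.3;0 0 0 0 -0.3;0 0 0 0 -0.3;0 0 0 0 -0.2;0 0 0 0 0;0 0 0 0 0")

```text
t: 13.52
position: [0.5245, 0.106, 0.066]
ee_rot: [[-0.619, 0.785, 0.001], [0.785, 0.619, 0.002], [0.0, 0.002, -1.0]]
force: [-0.5, 0.4, -3.5]
finger_gap: 0.0152
gripper_force: 59.7
```

```bash
python3 st.py
```

```text
t 13.52 yaw 38.25 F [-0.5  0.4 -3.5] M [ 0.016  0.131 -0.273] g 59.652974009513855 p [0.5245 0.106  0.066 ] dq7 0.13
```

Emit:
arm_command(increments="0 0 0 0 -0.2;0 0 0 0 -0.1;0 0 0 0 0;0 0 0 0 0")

```text
t: 13.85
position: [0.5245, 0.106, 0.0659]
ee_rot: [[-0.596, 0.803, 0.001], [0.803, 0.596, 0.001], [0.0, 0.002, -1.0]]
force: [-0.7, 1.5, -1.1]
finger_gap: 0.0153
gripper_force: 60.0
```

```bash
python3 st.py
```

```text
t 13.85 yaw 36.56 F [-0.7  1.5 -1.1] M [ 0.295  0.191 -0.158] g 59.975025057792664 p [0.5245 0.106  0.0659] dq7 0.15
```

Emit:
arm_command(increments="0 0 0 0 -0.2;0 0 0 0 0;0 0 0 0 0")

```text
t: 14.1
position: [0.5245, 0.106, 0.0659]
ee_rot: [[-0.581, 0.814, 0.002], [0.814, 0.581, 0.001], [-0.0, 0.002, -1.0]]
force: [-0.7, 3.0, 0.8]
finger_gap: 0.0149
gripper_force: 60.2
```

```bash
python3 st.py
```

```text
t 14.1 yaw 35.51 F [-0.7  3.   0.8] M [0.448 0.205 0.223] g 60.215880274772644 p [0.5245 0.106  0.0659] dq7 0.03
```

Emit:
arm_command(increments="0 0 0 0 -0.2;0 0 0 0 0;0 0 0 0 0")

```text
t: 14.35
position: [0.5246, 0.106, 0.0659]
ee_rot: [[-0.563, 0.827, 0.002], [0.827, 0.563, 0.001], [0.0, 0.002, -1.0]]
force: [-0.4, 4.5, 2.1]
finger_gap: 0.0152
gripper_force: 60.5
```

```bash
python3 st.py
```

```text
t 14.35 yaw 34.23 F [-0.4  4.5  2.1] M [0.718 0.187 0.049] g 60.486992597579956 p [0.5246 0.106  0.0659] dq7 0.09
```

Click two at about 36°. Now the third, near 16°.

Emit:
arm_command(increments="0 0 0.02 0 -0.3;0 0 0 0 -0.3;0 0 0 0 -0.3;0 0 0 0 -0.3;0 0 0 0 -0.3;0 0 0 0 -0.3;0 0 0 0 -0.3;0 0 0 0 -0.3;0 0 0 0 -0.3;0 0 0 0 -0.1;0 0 0 0 0;0 0 0 0 0")

```text
t: 15.35
position: [0.5251, 0.1063, 0.0659]
ee_rot: [[-0.312, 0.95, 0.002], [0.95, 0.312, 0.001], [0.0, 0.003, -1.0]]
force: [1.6, 3.6, 2.6]
finger_gap: 0.0146
gripper_force: 60.5
```

```bash
python3 st.py
```

```text
t 15.35 yaw 18.19 F [1.6 3.6 2.6] M [ 0.668 -0.155 -0.107] g 60.471559166908264 p [0.5251 0.1063 0.0659] dq7 0.1
```

Emit:
arm_command(increments="0 0 0 0 -0.2;0 0 0 0 0;0 0 0 0 0")

```text
t: 15.6
position: [0.5251, 0.1063, 0.0659]
ee_rot: [[-0.293, 0.956, 0.003], [0.956, 0.293, 0.001], [0.0, 0.003, -1.0]]
force: [3.0, 3.1, 3.5]
finger_gap: 0.0151
gripper_force: 60.6
```

```bash
python3 st.py
```

```text
t 15.6 yaw 17.01 F [3.  3.1 3.5] M [ 0.776 -0.404 -0.319] g 60.62482237815857 p [0.5251 0.1063 0.0659] dq7 0.23
```

Emit:
arm_command(increments="0 0 0 0 -0.1;0 0 0 0 0;0 0 0 0 0")

```text
t: 15.85
position: [0.5251, 0.1063, 0.0659]
ee_rot: [[-0.284, 0.959, 0.003], [0.959, 0.284, 0.001], [0.0, 0.003, -1.0]]
force: [2.7, 3.8, 2.9]
finger_gap: 0.0151
gripper_force: 60.6
```

```bash
python3 st.py
```

```text
t 15.85 yaw 16.5 F [2.7 3.8 2.9] M [ 0.778 -0.343 -0.11 ] g 60.600857734680176 p [0.5251 0.1063 0.0659] dq7 0.03
```

Emit:
arm_command(increments="0 0 0 0 -0.1;0 0 0 0 0;0 0 0 0 0")

```text
t: 16.1
position: [0.5251, 0.1063, 0.0659]
ee_rot: [[-0.275, 0.961, 0.003], [0.961, 0.275, 0.001], [0.0, 0.003, -1.0]]
force: [3.1, 5.0, 2.1]
finger_gap: 0.0149
gripper_force: 60.6
```

```bash
python3 st.py
```

```text
t 16.1 yaw 15.97 F [3.1 5.  2.1] M [ 0.749 -0.392 -0.005] g 60.5727481842041 p [0.5251 0.1063 0.0659] dq7 0.14
```

Torque is about zero at 15.97°, 60° from the end stop. One last look while holding.

Emit:
arm_command(increments="0 0 0 0 0;0 0 0 0 0;0 0 0 0 0;0 0 0 0 0")

```text
t: 16.43
position: [0.5251, 0.1063, 0.0659]
ee_rot: [[-0.275, 0.961, 0.003], [0.961, 0.275, 0.001], [-0.0, 0.003, -1.0]]
force: [3.6, 4.4, 2.9]
finger_gap: 0.015
gripper_force: 60.6
```

```bash
python3 st.py; python3 - <<'E'
from h import *
look("wrist","w5")
E
```

```text
t 16.43 yaw 15.97 F [3.6 4.4 2.9] M [ 0.715 -0.454 -0.003] g 60.57170212268829 p [0.5251 0.1063 0.0659] dq7 -0.13
```

View pics/w5.png

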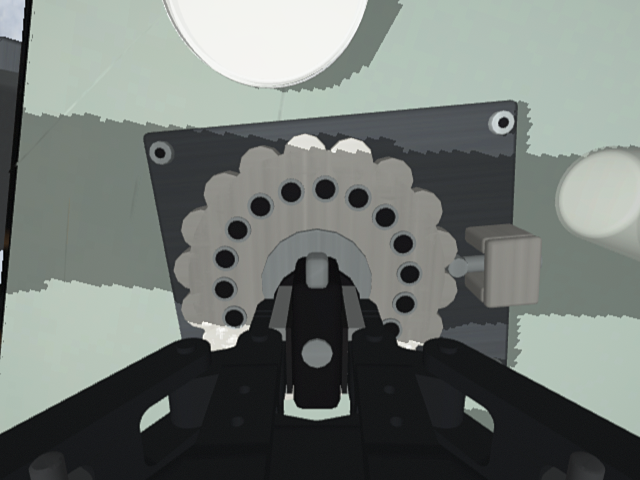

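The roller at (458,268) sits in the notch between two lobes. The bar is gripped straight at column 316, and the petri dish and beaker stand undisturbed.

```bash
python3 -c "
from bench import arm; print(arm.close_job())"
```

```text
the job is handed in; nothing more can be done
None
```

The knob was turned anticlockwise to the solid end stop (−1.15 N m), then clockwise three clicks of 20° each, and handed in at about 16 s, still gripped and at rest in the third stop; the last picture shows the beaker and petri dish undisturbed, but the dropper was not in that view.

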